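# Fit the spacer and grease the sculptor's turntable

## Robot

A 6-joint arm with a two-finger parallel gripper is mounted at the origin on the work surface. World frame = base frame: x ahead of the robot, y to its left, z up, the work surface at z = 0. Lengths are in mm, angles in rad, forces in N, time in s.
With the tool pointing down it reaches from about 350 to 775 mm from the base axis. Payload 7.3 kg.
Tool frame: the origin (TCP) lies at the very end of the fingers, on their centre line; the grasp point (between the pads) lies 19 mm behind it (bot.grasp_offset is the distance from the TCP to the grasp point, in mm); z points along the fingers, y is the direction in which the jaws open and shut (so a half turn about z gives the same grasp; the last joint's range is limited). The gripper opens to 92 mm and grips with 3 to 60 N. Pads are 19 mm wide; open, the fingers measure 130 mm over their backs; the gripper's body (75 mm by 190 mm) begins 47 mm behind the grasp point.
Start: joints at [-1.381, 0.342, 1.524, -0, 1.275, -0.146], TCP at [173.023, -495.689, 226.741] pointing down, gripper open.
Joint ranges: [-2.53, 2.53], [-0.77, 2.02], [0.04, 2.7], [-1, 4.14], [0.28, 2.66], [-3.11, 3.11]. Speed limits (rad/s): [2.57, 2.57, 3.14, 3.14, 3.14, 3.14].

## Interface

Orientations are given as [roll, pitch, yaw] about the fixed x, y, z axes, in that order (R = Rz(yaw) Ry(pitch) Rx(roll)).
In Python, from plant import bot gives the robot as it stands.
- The arm moves only by the tool servo_tool, never from a script. Its arguments are lists of equal length, an entry for each row: "angular": the turn, a rotation vector about the world's x, y, z in degrees, a list of three; "slide": the shift along the world's x, y, z in mm, a list of three; "grip": the opening, from -1 (shut) to 1 (fully open), so that 0 is half open. In form: {"angular": [[ax, ay, az], ...], "slide": [[dx, dy, dz], ...], "grip": [grip, ...]}. A call has 1 to 10 rows; each row is the pose to reach, as a shift and turn from the pose commanded when the call began; what a row does not reach only later rows make up. A row lasts 1/12 s, in which the tool goes at most 41.7 mm and 7.16 degrees, less where a joint would pass 70% of its speed; a pose out of reach is approached as far as the arm can. A call with a gripper value outside its range is refused whole. The fingers move at their own pace and stop on an object; the grip force is fixed at half the most. Time passes only in rows, so rows that repeat a pose let the fingers close. It gives the time, the measured TCP pose, the force and the opening at its end, in the units of the state.
- bot.get_obs(): the state, without advancing time (a new reading comes with each control period).
- bot.capture(name): name is "scene" or "top" or "wrist"; returns a dict with "img" (384x512x3 uint8, blue, green, red), "range_z" (384x512 float32, mm along the optical axis (not along the pixel's ray), 0 where there is no reading), "fov_y" (degrees; the focal length in pixels is half the picture's height over the tangent of half this angle, whatever the lens; pixels are square), "cx", "cy" (the principal point, pixels), "R" (3x3) and "t" (3): a world point X has camera coordinates R X + t; the wrist camera has in their place "T_tool_cam" (4x4, takes a point from camera to tool coordinates, whose origin is the TCP and whose axes are the flange's). Camera axes: x right, y down, z forward; pixel columns grow to the right and rows downward; lengths in mm; the calibration is good to about 2 mm. A picture is of the moment at which its call begins: read the wrist's pose just before it.
- bot.close_job(): hands the job in, once; it reports no verdict.
The state is a dict: "time": time; "joint_positions": joint angles; "dq": joint speeds; "tau": joint torques, N m; "tool_pos": TCP position; "tcp_rot": TCP orientation; "contact_force": force on the tool from outside, world axes, zero at the start; "moment": the same for the moment, N m; "grip_width": finger opening in mm.
Only numpy, scipy, OpenCV 4.12 (cv2) and the standard library are available. Lean on these libraries where they do the work, as an engineer would, in place of code of your own. Each camera call takes 0.05 s, during which the arm holds its last target.

## Task

The sculptor's turntable on the studio table has its head off for service. Lower the thick steel spacer ring gently over the upright spindle, without letting it drop, until it sits flat on the shoulder, and let go of it; then pick up the cylindrical hand grease coupler, press its open nose squarely onto the tilted grease nipple until the nipple snaps in, and keep holding it pressed there: finish while still gripping and pushing the coupler. Leave the other things on the table where they are.

Things in the scene. Friction and masses are not known exactly. Their poses are not given: they have to be found in the camera images.
- turntable: fixed turntable base: grey round foot 170 mm across and 18 mm high, on it an aluminium hub 68 mm across up to 60 mm above the table, then the spindle; a grey round boss (30 mm across) for the grease nipple stands at one side of the hub. Origin: centre of the underside, on the table; z up; its -x axis points from the spindle towards the nipple side. Its place and its turn about z vary; the nipple side always faces roughly the robot.
- shoulder (a point): centre of the hub's flat top face, 60 mm above the table, on the spindle axis; the spacer must come to rest on this face. z up.
- spindle_top (a point): top of the upright steel spindle (20 mm in diameter, with a 6 mm chamfered tip): 58 mm above the shoulder, 118 mm above the table.
- spacer: thick plain steel ring standing flat on the table: 48 mm outside, 23 mm bore (right through), 36 mm tall, about 0.2 kg. Origin: centre of its underside, z along its axis. It and the coupler may swap sides of the table.
- coupler: push-type hand grease coupler, a ribbed aluminium cylinder with dark steel ends, standing upright on its open nose: 108 mm tall, about 0.26 kg. Nose 34 mm across from 0 to 22 mm, ribbed barrel 30 mm across from 22 to 98 mm (grip here), end cap 34 mm across from 98 to 108 mm. Origin: centre of the nose's open lower face; z points from the nose to the end cap. The socket in the nose is 25 mm wide for the first 4 mm, then 19 mm wide to its floor 16 mm deep.
- socket_floor (a point): centre of the floor of the coupler's socket, 16 mm inside the nose on its axis; z as the coupler's.
- nipple_tip (a point): centre of the brass nipple's outer end; z points outward along the nipple's axis, which leans 0.40 rad (23 degrees) from vertical, away from the spindle (towards the turntable's -x). The nipple is 16 mm across with a chamfered tip, and stands 30 mm out of the boss face when at rest. In the turntable's frame the resting tip is at (-73.7, 0, 75.6) mm. It moves with the nipple as that is pushed in.
- nipple (a joint): how far the nipple is pushed into its boss along its own axis (m), 0 at rest, 0.010 at the hard stop. Its over-centre spring holds it still until it is pushed with about 12 N, then gives way (the snap): its resistance falls steadily to about 8.5 N at 5 mm and 5 N at 10 mm; it counts as snapped beyond 6 mm. It springs out again as soon as it is no longer pushed.
- plaster_plate: white plaster dish, 140 mm across; bystander, leave alone. Origin: its underside.
- plaster_bottle: white plaster bottle, 200 mm tall, 68 mm across; bystander, leave alone. Origin: its underside.
- plaster_block: white plaster block 60 x 40 x 22 mm; bystander, leave alone. Origin: its underside.
- putty_knife: putty knife lying on the table; bystander, leave alone.
- mallet: hammer lying on the table; bystander, leave alone.
- tumbler: glass tumbler, 85 mm tall, 70 mm across; bystander, leave alone. Origin: its underside.
- plaster_shard: low white plaster knob, 70 mm across, 22 mm tall; bystander, leave alone. Origin: its underside.

How it is judged:
By the outcome, as a careful person would: the job done as asked, in the order asked, and still so for the second after the job is handed in, while the arm keeps its last pose, push and grip.
It also fails if it takes over 61 s, if anything falls off the work surface, if the arm or the gripper's body presses on something with over 40 N, if the wrist force passes 120 N, or if a joint passes its speed limit or range.

## Working session

There is one attempt and no reset: what is moved stays moved. The work goes in short steps, Python scripts to look and compute and a tool call to move; the robot and the scene stay as the last step left them, time stands still between calls to the robot, and variables do not carry over. Pictures are saved under pics/ and viewed, and the job is handed in when it is done.

Besides the shell and the picture viewer there is one more tool, called after "Emit:" as a command line: name --argument value ..., lists and objects as JSON in quotes. servo_tool: Moves the arm, as the interface text tells. Its arguments: {"type":"object","properties":{"angular":{"type":"array","items":{"type":"array","items":{"type":"number"}}},"slide":{"type":"array","items":{"type":"array","items":{"type":"number"}}},"grip":{"type":"array","items":{"type":"number"}}},"required":["angular","slide","grip"]}

```bash
mkdir -p pics
cat > h.py <<'E'
import numpy as np, cv2
from plant import bot
from scipy.spatial.transform import Rotation as Ro
def f(c): return c['img'].shape[0]/2/np.tan(np.radians(c['fov_y'])/2)
def cloud(c,pose=None):
    z=c['range_z'].astype(float); F=f(c); v,u=np.mgrid[:z.shape[0],:z.shape[1]]
    P=np.stack([(u-c['cx'])/F*z,(v-c['cy'])/F*z,z],-1)
    if pose is None: W=(P-np.array(c['t']).ravel())@np.array(c['R'])
    else:
        T=np.array(c['T_tool_cam']); R,p=pose
        W=(P@T[:3,:3].T+T[:3,3])@R.T+p
    W[z==0]=np.nan
    return W
def pose():
    o=bot.get_obs(); return Ro.from_euler('xyz',o['tcp_rot']).as_matrix(),np.array(o['tool_pos'])
E
python3 - <<'E'
from h import *
print(bot.get_obs())
import pickle
for n in ['scene','top']:
    c=bot.capture(n); cv2.imwrite(f'pics/{n}0.png',c['img']); pickle.dump(c,open(n+'0.pkl','wb')); print(n,c['fov_y'],c['R'],c['t'],(c['range_z']==0).mean())
p=pose();c=bot.capture('wrist');cv2.imwrite('pics/wrist0.png',c['img']);print(c['T_tool_cam'])
E
```

```text
{'time': 0.0, 'joint_positions': array([-1.38101413e+00,  3.42712974e-01,  1.52502684e+00, -1.34282926e-05,
        1.27540123e+00, -1.45978284e-01]), 'dq': array([ 0.00079083,  0.00035515, -0.00160572,  0.00220306, -0.00069809,
       -0.00138054]), 'tau': array([ 5.36514763e-04, -4.31238770e+01, -2.44219941e+01,  7.17448234e-02,
        5.59790013e-02, -1.54530194e-04]), 'tool_pos': array([ 172.92983683, -495.26373029,  226.04659986]), 'tcp_rot': array([-3.14005886e+00, -2.12525246e-04,  3.35764233e-01]), 'contact_force': array([-0.10250618, -0.33737728,  0.21649907]), 'moment': array([ 0.00980624, -0.0370871 , -0.00329275]), 'grip_width': 91.76041796363879}
scene 51.25320834908695 [[-0.70971609  0.70447793  0.0037289 ]
 [ 0.4744715   0.48189863 -0.73664816]
 [-0.52074933 -0.52104179 -0.67626592]] [ 428.88190724 -203.64409139 1526.01606291] 0.004180908203125
top 55.645539377644354 [[ 0.01250572 -0.99971367  0.02040063]
 [-0.98583501 -0.01573953 -0.16697785]
 [ 0.16725114 -0.01802347 -0.98574957]] [ -26.83573039  591.3412824  1152.16805428] 0.004140218098958333
[[-7.18403673e-04 -9.52996166e-01 -3.02981503e-01  8.34624568e+01]
 [ 9.99999498e-01 -8.96301110e-04  4.48107253e-04  1.95499582e-01]
 [-6.98607153e-04 -3.02981029e-01  9.52996331e-01 -1.58599657e+02]
 [ 0.00000000e+00  0.00000000e+00  0.00000000e+00  1.00000000e+00]]
```

View pics/scene0.png

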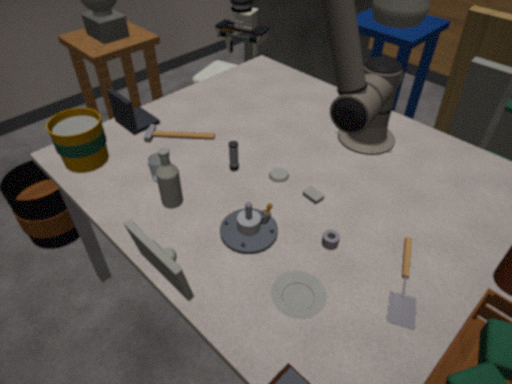

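View pics/top0.png

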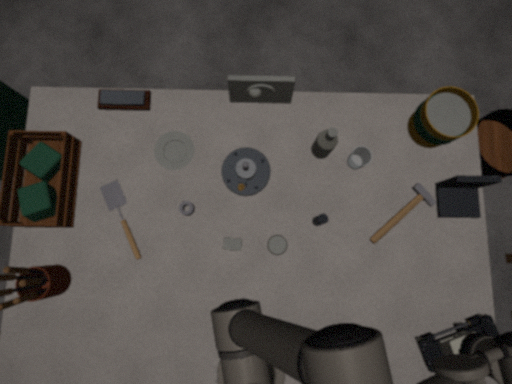

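View pics/wrist0.png

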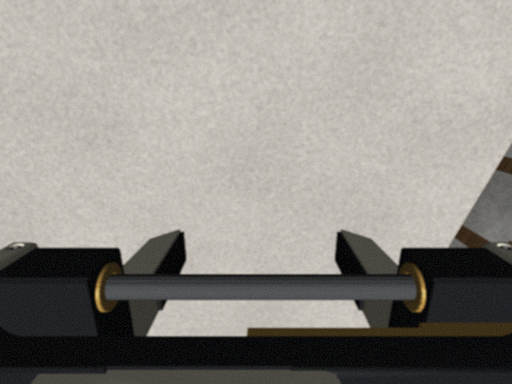

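The top picture shows the turntable at about (246,170), with the nipple at (241,187), the spacer at (187,208) and the coupler at (320,219). In the scene picture they are at (249,228), (331,239) and (234,155).

Run:
```python
from h import *
import pickle
C={n:pickle.load(open(n+'0.pkl','rb')) for n in ['top','scene']}
W={n:cloud(C[n]) for n in C}
def fit(P):
    A=np.c_[2*P[:,:2],np.ones(len(P))]; s=np.linalg.lstsq(A,(P[:,:2]**2).sum(1),rcond=None)[0]
    return s[:2],np.sqrt(s[2]+s[:2]@s[:2])
for n,boxes in {'top':{'spacer':(187,208,14),'coupler':(320,219,16),'tt':(246,170,30)},'scene':{'spacer':(331,239,15),'coupler':(234,155,20),'tt':(249,228,34)}}.items():
    for k,(u,v,r) in boxes.items():
        P=W[n][v-r:v+r,u-r:u+r].reshape(-1,3); P=P[np.isfinite(P[:,0])]
        tab=np.median(P[P[:,2]<8][:,2]); Q=P[P[:,2]>8]
        print(n,k,len(Q),'table',tab.round(1),'zmax',np.percentile(Q[:,2],[50,90,100]).round(1))
        lv={'spacer':[(32,40)],'coupler':[(100,112)],'tt':[(15,21),(56,64),(110,122)]}[k]
        for a,b in lv:
            S=Q[(Q[:,2]>a)&(Q[:,2]<b)]
            if len(S)>3: print('  lvl',a,b,len(S),'mid',((S.min(0)+S.max(0))/2).round(1),'mean',S.mean(0).round(1),'ext',(S.max(0)-S.min(0)).round(1))
        if k=='tt':
            S=Q[(Q[:,2]>66)&(Q[:,2]<82)]; print('  nip',len(S),S.mean(0).round(1), S[S[:,2]>72].mean(0))
        im=C[n]['img'][v-r-6:v+r+6,u-r-6:u+r+6]; cv2.imwrite(f'pics/{n}_{k}.png',cv2.resize(im,None,fx=7,fy=7,interpolation=2))
```

```text
top spacer 159 table 0.0 zmax [35.2 37.9 42.7]
  lvl 32 40 120 mid [516.4 222.   36. ] mean [516.1 221.5  35.8] ext [43.6 44.1  7.9]
top coupler 144 table 0.0 zmax [106.1 110.  112.4]
  lvl 100 112 89 mid [ 480.8 -215.8  106.4] mean [ 480.8 -216.2  107.4] ext [28.4 30.8 10.1]
top tt 1874 table -0.2 zmax [ 18.8  60.  121.8]
  lvl 15 21 1052 mid [647.4  26.7  18. ] mean [647.   26.4  17.9] ext [168.  167.6   6. ]
  lvl 56 64 249 mid [634.7  27.8  60. ] mean [644.7  27.9  59.7] ext [88.7 66.2  7.9]
  lvl 110 122 30 mid [647.   28.5 116.4] mean [646.9  28.  116. ] ext [17.3 16.  10.8]
  nip 32 [599.   36.7  74.1] [589.38434513  40.0815468   76.40781426]
scene spacer 281 table 0.5 zmax [32.9 37.4 40.3]
  lvl 32 40 152 mid [520.4 220.1  35.9] mean [521.3 220.8  35.7] ext [49.7 47.9  7.7]
scene coupler 268 table 1.0 zmax [ 68.2 108.2 112.1]
  lvl 100 112 65 mid [ 483.4 -218.6  106. ] mean [ 486.2 -215.6  107.4] ext [36.6 34.  11.3]
scene tt 2156 table 0.7 zmax [ 19.7  61.7 121.3]
  lvl 15 21 1148 mid [653.4  26.2  18. ] mean [669.4  38.2  18.3] ext [168.4 165.8   5.9]
  lvl 56 64 289 mid [634.3  25.5  60. ] mean [653.3  30.4  60.4] ext [103.7  67.5   7.9]
  lvl 110 122 34 mid [652.6  27.1 115.8] mean [653.1  28.1 116.2] ext [16.8 18.1 10.9]
  nip 58 [619.1  37.7  73.9] [618.64385805  37.80342692  76.35806823]
```

Emit:
servo_tool --angular '[[0, 0, -4], [0, 0, -8], [0, 0, -12], [0, 0, -16], [0, 0, -19.24], [0, 0, -19.24], [0, 0, -19.24], [0, 0, -19.24], [0, 0, -19.24], [0, 0, -19.24]]' --slide '[[10, 15, 10], [25, 36, 20], [45, 66, 30], [68, 98, 40], [90, 130, 50], [112, 162, 60], [134, 194, 70], [156, 226, 73], [178, 258, 73], [200, 290, 73]]' --grip '[1, 1, 1, 1, 1, 1, 1, 1, 1, 1]'

```text
time: 0.98
tool_pos: [373.7, -204.0, 300.0]
tcp_rot: [3.141, -0.001, -0.0]
contact_force: [1.1, -0.8, -0.2]
grip_width: 91.7
```

Emit:
servo_tool --angular '[[0, 0, 0], [0, 0, 0], [0, 0, 0], [0, 0, 0], [0, 0, 0], [0, 0, 0], [0, 0, 0], [0, 0, 0], [0, 0, 0], [0, 0, 0]]' --slide '[[22, 32, 0], [44, 64, 0], [66, 96, 0], [88, 128, 0], [110, 160, 0], [132, 192, 0], [154, 224, 0], [176, 256, 0], [198, 288, 0], [206, 309, 0]]' --grip '[1, 1, 1, 1, 1, 1, 1, 1, 1, 1]'

```text
time: 1.82
tool_pos: [580.6, 106.4, 298.6]
tcp_rot: [-3.141, 0.001, 0.002]
contact_force: [-0.4, -0.4, 0.2]
grip_width: 91.6
```

```bash
cat > w.py <<'E'
from h import *
import pickle,sys
p=pose();c=bot.capture('wrist');n=sys.argv[1]
cv2.imwrite(f'pics/{n}.png',cv2.resize(c['img'],None,fx=1.5,fy=1.5)); pickle.dump((p,c),open(n+'.pkl','wb'))
print(c['fov_y'],p[1],bot.get_obs()['time'])
E
python3 w.py w1
```

```text
67.54432955418888 [580.59311144 106.39061228 298.63824757] 1.8667
```

View pics/w1.png

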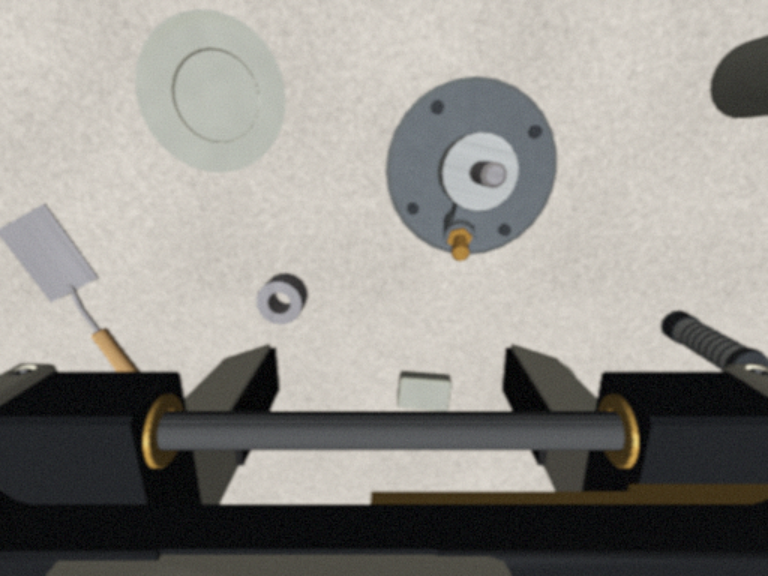

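The 1.5x wrist picture shows the foot at (471,166), spindle tip at (492,174), nipple at (461,248), spacer at (280,301), and the coupler at the right from (677,322) outward.

```bash
cat > m.py <<'E'
from h import *
import pickle,sys
from scipy.optimize import least_squares
p,c=pickle.load(open(sys.argv[1]+'.pkl','rb'))
W=cloud(c,p)
def near(x,y,r,a,b):
    m=(np.hypot(W[...,0]-x,W[...,1]-y)<r)&(W[...,2]>a)&(W[...,2]<b); return m,W[m]
def cl(m):  # outline circle of the mask, pixel subset
    m8=m.astype(np.uint8); cs,_=cv2.findContours(m8,cv2.RETR_EXTERNAL,cv2.CHAIN_APPROX_NONE); k=max(cs,key=cv2.contourArea)[:,0]
    P=W[k[:,1],k[:,0]]
    (x,y),r=cv2.minEnclosingCircle(P[:,:2].astype(np.float32)); 
    s=least_squares(lambda s:np.hypot(P[:,0]-s[0],P[:,1]-s[1])-s[2],[x,y,r],loss='soft_l1').x
    return np.round([x,y,r],1),s.round(1)
for k,a in {'spacer':(519,221,32,33,40),'foot':(650,27,95,14,21),'hub':(650,27,38,56,63),'spindle':(650,27,14,113,122)}.items():
    m,P=near(*a)
    if len(P)>8: print(k,len(P),'z',np.median(P[:,2]).round(2),'mean',P.mean(0).round(1),*cl(m))
m,P=near(578,38,25,63,85); print('nip',len(P),P.mean(0).round(1)); T=P[P[:,2]>73]; print(len(T),T.mean(0).round(1),T.min(0).round(1),T.max(0).round(1))
m,P=near(482,-217,30,100,112); print('coup',len(P)); 
if len(P)>8: print(P.mean(0).round(1),*cl(m))
E
python3 m.py w1
```

```text
spacer 555 z 36.4 mean [520.8 221.   36.3] [519.7 221.3  23.9] [520.1 221.1  23. ]
foot 7511 z 18.57 mean [660.4  28.4  18.4] [650.8  26.5  84.6] [651.9  26.6  81.9]
hub 1721 z 60.67 mean [651.9  28.6  60.6] [650.6  26.6  33.9] [650.8  26.8  33.1]
spindle 223 z 117.28 mean [651.1  27.5 116.8] [650.9  26.8   9.9] [650.9  26.8   9. ]
nip 140 [583.4  43.1  74. ]
98 [581.7  43.1  75.9] [574.3  35.8  73. ] [588.4  49.7  78.6]
coup 251
[ 493.1 -213.   107. ] [ 485.9 -215.5   15.7] [ 485.4 -215.8   14.1]
```

```bash
python3 -c "
from h import *
o=bot.get_obs();print(o['time'],o['tool_pos'],o['tcp_rot'],o['dq'])"
```

```text
1.8667 [580.58335314 109.12580104 298.2932509 ] [-3.13909514e+00  9.15803085e-04  3.96490720e-03] [-0.05522377 -0.04860982  0.08496766 -0.01672605 -0.00908973 -0.08765984]
```

Emit:
servo_tool --angular '[[0, 0, -2], [0, 0, -5], [0, 0, -8], [0, 0, -11], [0, 0, -13.3], [0, 0, -13.3], [0, 0, -13.3], [0, 0, -13.3], [0, 0, -13.3], [0, 0, -13.3]]' --slide '[[-6, 12, -16], [-16, 32, -43], [-27, 54, -73], [-38, 76, -103], [-48, 96, -130], [-55, 110, -150], [-58, 116, -158], [-59, 118, -160], [-59, 118, -160], [-59, 118, -160]]' --grip '[1, 1, 1, 1, 1, 1, 1, 1, 1, 1]'

```text
time: 2.7
tool_pos: [521.3, 220.8, 141.1]
tcp_rot: [-3.141, -0.002, -0.233]
contact_force: [0.0, -1.0, 0.3]
grip_width: 92.3
```

```bash
python3 w.py w2; python3 m.py w2; python3 -c "
from h import *
o=bot.get_obs();print(o['time'],o['tool_pos'],o['tcp_rot'])"
```

```text
67.54432955418888 [521.3334967  220.77479905 141.09873582] 2.75
spacer 1406 z 36.47 mean [520.5 221.6  36.4] [519.6 221.6  23.9] [519.8 221.6  23.2]
foot 7951 z 18.61 mean [617.2  58.7  18.4] [618.2  60.   70.6] [618.9  73.7  39.7]
hub 1813 z 60.63 mean [628.7  35.4  60.4] [633.2  34.5  27.4] [643.   31.1  25.2]
nip 612 [582.5  45.7  73.6]
392 [581.4  44.5  76.1] [573.6  35.   73. ] [588.6  51.6  79.4]
coup 0
2.75 [521.46427101 220.67366543 141.2726634 ] [-3.14052987e+00 -2.71367508e-03 -2.32989667e-01]
```

View pics/w2.png

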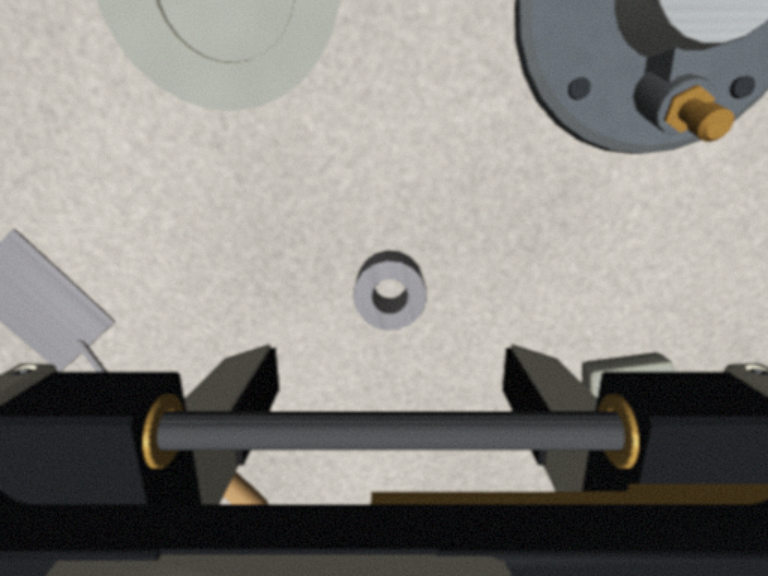

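Emit:
servo_tool --angular '[[0, 0, 0], [0, 0, 0], [0, 0, 0], [0, 0, 0], [0, 0, 0], [0, 0, 0], [0, 0, 0], [0, 0, 0]]' --slide '[[0, 0, -12], [-1, 0, -35], [-1, 0, -62], [-1, 0.5, -90], [-1, 0.5, -112], [-1, 0.5, -125], [-1, 0.5, -131], [-1, 0.5, -131.5]]' --grip '[1, 1, 1, 1, 1, 1, 1, 1]'

```text
time: 3.42
tool_pos: [519.5, 221.1, 8.0]
tcp_rot: [3.141, 0.0, -0.233]
contact_force: [-0.7, 0.6, 0.8]
grip_width: 91.9
```

Emit:
servo_tool --angular '[[0, 0, 0], [0, 0, 0]]' --slide '[[0, 0, 0], [0, 0, 0]]' --grip '[1, 1]'

```text
time: 3.58
tool_pos: [520.3, 221.9, 9.7]
tcp_rot: [-3.14, -0.002, -0.233]
contact_force: [0.5, -0.3, 0.5]
grip_width: 91.7
```

Emit:
servo_tool --angular '[[0, 0, 0], [0, 0, 0], [0, 0, 0], [0, 0, 0], [0, 0, 0], [0, 0, 0], [0, 0, 0], [0, 0, 0], [0, 0, 0], [0, 0, 0]]' --slide '[[0, 0, 0], [0, 0, 0], [0, 0, 0], [0, 0, 0], [0, 0, 0], [0, 0, 0], [0, 0, 0], [0, 0, 0], [0, 0, 0], [0, 0, 0]]' --grip '[0.3, 0, -1, -1, -1, -1, -1, -1, -1, -1]'

```text
time: 4.42
tool_pos: [519.0, 221.9, 8.2]
tcp_rot: [3.142, 0.0, -0.232]
contact_force: [-0.2, 0.2, 0.1]
grip_width: 47.3
```

```bash
python3 -c "
from h import *
print([bot.get_obs()['tool_pos'].round(2) for _ in range(3)],bot.get_obs()['grip_width'])"; python3 w.py w3; python3 -c "
from h import *
o=bot.get_obs();print(o['time'],o['tool_pos'],o['tcp_rot'],o['grip_width'])"
```

```text
[array([519.  , 221.85,   8.23]), array([519.  , 221.85,   8.23]), array([519.  , 221.85,   8.23])] 47.30215839830799
67.54432955418888 [518.99818819 221.85081579   8.23429545] 4.4667
4.4667 [518.99809652 221.85842817   8.222624  ] [ 3.14151463e+00  6.99152980e-05 -2.32080967e-01] 47.510712863745496
```

View pics/w3.png

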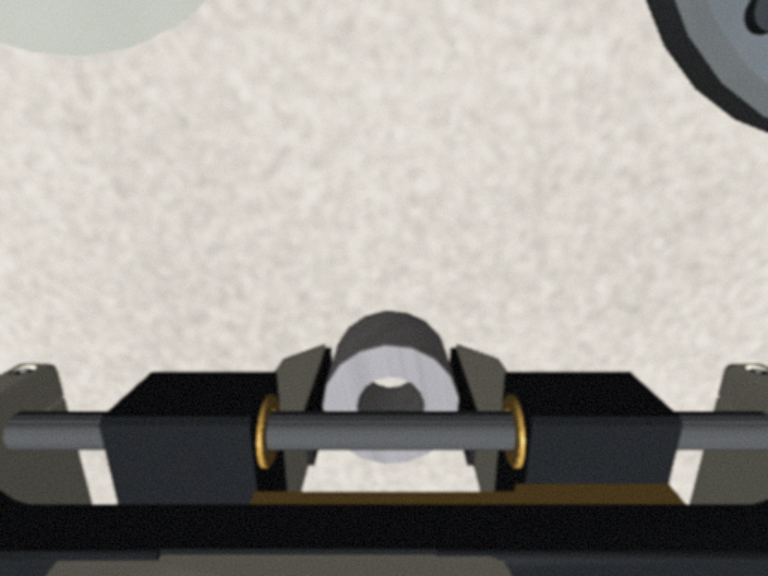

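The ring is gripped: its top is at about (391,400) in the 1.5x picture and the opening is 47.3 mm. I'll measure its centre in the tool frame.

```bash
python3 - <<'E'
from h import *
import pickle
p,c=pickle.load(open('w3.pkl','rb')); W=cloud(c,p)
m=(np.hypot(W[...,0]-519.5,W[...,1]-221.6)<23.5)&(W[...,2]>32)&(W[...,2]<41); P=W[m]
print(len(P),np.median(P[:,2]))
# pts: tool-frame
Q=(P-p[1])@p[0]; print(Q.min(0).round(1),Q.max(0).round(1))
# outer edge in tool x max (far side) via radius fit: outermost points on visible arc
ang=np.arctan2(Q[:,1],Q[:,0]); r=np.hypot(Q[:,0],Q[:,1])
for a in range(-150,180,20):
    s=abs(np.degrees(ang)-a)<10
    if s.sum()>5: print(a,s.sum(),r[s].min().round(1),r[s].max().round(1))
E
python3 m.py w3 | head -1
```

```text
2855 36.46782462653352
[-22.6 -23.4 -31.1] [ 24.   23.6 -23.8]
-150 64 17.7 22.8
-90 148 11.3 23.4
-70 239 11.6 23.5
-50 254 12.0 23.8
-30 283 12.0 23.9
-10 286 11.7 24.0
10 315 12.2 24.1
30 300 12.2 24.0
50 273 11.8 23.9
70 255 11.3 23.7
90 152 11.1 23.6
150 65 17.7 22.9
170 111 16.9 22.8
spacer 3214 z 36.45 mean [527.5 219.8  36.4] [530.2 218.4  29.8] [520.  221.7  23.2]m.py:17: RuntimeWarning: Mean of empty slice.
  m,P=near(578,38,25,63,85); print('nip',len(P),P.mean(0).round(1)); T=P[P[:,2]>73]; print(len(T),T.mean(0).round(1),T.min(0).round(1),T.max(0).round(1))
  ret = um.true_divide(
Traceback (most recent call last):
  File "m.py", line 17, in <module>
    m,P=near(578,38,25,63,85); print('nip',len(P),P.mean(0).round(1)); T=P[P[:,2]>73]; print(len(T),T.mean(0).round(1),T.min(0).round(1),T.max(0).round(1))
                                                                                                                       ~~~~~^^^
ValueError: zero-size array to reduction operation minimum which has no identity
```

Emit:
servo_tool --angular '[[0, 0, 0], [0, 0, 0], [0, 0, 0], [0, 0, 0], [0, 0, 0], [0, 0, 0], [0, 0, 0], [0, 0, 0], [0, 0, 0], [0, 0, 0]]' --slide '[[0, 0, 4], [0, 0, 14], [0, 0, 30], [0, 0, 50], [0, 0, 75], [0, 0, 100], [0, 0, 122], [0, 0, 140], [0, 0, 150], [0, 0, 155]]' --grip '[-1, -1, -1, -1, -1, -1, -1, -1, -1, -1]'

```text
time: 5.3
tool_pos: [519.6, 222.0, 165.3]
tcp_rot: [-3.14, -0.003, -0.232]
contact_force: [-0.4, -0.1, -2.7]
grip_width: 47.4
```

Emit:
servo_tool --angular '[[0, 0, 0], [0, 0, 0], [0, 0, 0], [0, 0, 0], [0, 0, 0], [0, 0, 0], [0, 0, 0], [0, 0, 0], [0, 0, 0], [0, 0, 0]]' --slide '[[3, -7, 0], [10, -25, 0], [20, -50, 0], [31, -76, 0], [42, -104, 0], [53, -131, 0], [63, -155, 0], [70, -172, 0], [73, -180, 0], [73.4, -181.2, 0]]' --grip '[-1, -1, -1, -1, -1, -1, -1, -1, -1, -1]'

```text
time: 6.13
tool_pos: [592.2, 38.7, 161.7]
tcp_rot: [3.141, 0.002, -0.235]
contact_force: [-1.5, 1.0, -2.4]
grip_width: 47.3
```

Emit:
servo_tool --angular '[[0, 0, 0], [0, 0, 0], [0, 0, 0], [0, 0, 0], [0, 0, 0], [0, 0, 0]]' --slide '[[0, 0, 0], [0, 0, 0], [0, 0, 0], [0, 0, 0], [0, 0, 0], [0, 0, 0]]' --grip '[-1, -1, -1, -1, -1, -1]'

```text
time: 6.63
tool_pos: [592.3, 41.2, 163.4]
tcp_rot: [3.142, -0.0, -0.231]
contact_force: [-0.2, 0.6, -2.9]
grip_width: 47.4
```

```bash
python3 w.py w4; python3 m.py w4 2>/dev/null; python3 -c "
from h import *
o=bot.get_obs();print(o['time'],o['tool_pos'],o['tcp_rot'],o['contact_force'],o['grip_width'])"
```

```text
67.54432955418888 [592.28333233  41.22101017 163.3691631 ] 6.6833
foot 15053 z 18.55 mean [662.5  23.9  18.4] [650.7  26.5  84.7] [651.7  26.4  82.3]
hub 3830 z 60.58 mean [652.8  26.3  60.6] [650.7  27.   33.9] [650.8  26.7  33.2]
spindle 567 z 117.19 mean [651.2  26.9 116.7] [650.8  26.9   9.9] [650.8  27.    9.2]
nip 123 [588.1  40.8  70.5]
32 [587.3  41.1  74.6] [584.5  35.9  73.2] [589.   46.5  76.5]
coup 0
6.6833 [592.34393491  41.05979429 163.35364006] [ 3.14151807e+00 -1.30803869e-04 -2.31434800e-01] [ 0.01245804 -0.51812882 -1.70024813] 47.65476830268606
```

View pics/w4.png

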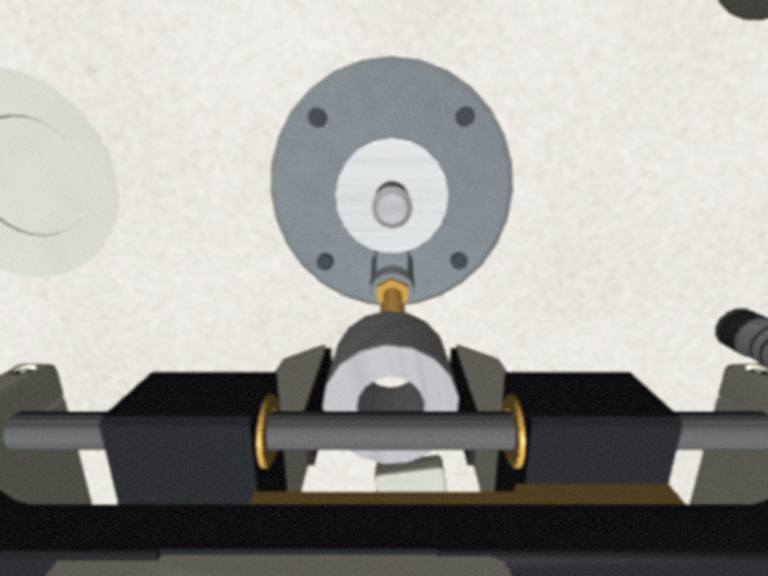

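The spindle tip is at (392,205) and the ring and nipple lie in the same column (392), so the yaw agrees. Next I move the ring over the spindle.

Emit:
servo_tool --angular '[[0, 0, 0], [0, 0, 0], [0, 0, 0], [0, 0, 0], [0, 0, 0], [0, 0, 0], [0, 0, 0], [0, 0, 0], [0, 0, 0], [0, 0, 0]]' --slide '[[6, -1.4, 0], [18, -4.2, 0], [33, -7.7, 0], [46, -10.8, 0], [54, -12.6, -3], [57, -13.3, -9], [57.8, -13.5, -16], [57.8, -13.5, -22], [57.8, -13.5, -26], [57.8, -13.5, -28]]' --grip '[-1, -1, -1, -1, -1, -1, -1, -1, -1, -1]'

```text
time: 7.52
tool_pos: [649.2, 27.4, 134.0]
tcp_rot: [3.141, 0.002, -0.232]
contact_force: [0.5, 0.2, -2.2]
grip_width: 47.7
```

Emit:
servo_tool --angular '[[0, 0, 0], [0, 0, 0], [0, 0, 0], [0, 0, 0], [0, 0, 0], [0, 0, 0]]' --slide '[[0, 0, 0], [0, 0, 0], [0, 0, 0], [0, 0, 0], [0, 0, 0], [0, 0, 0]]' --grip '[-1, -1, -1, -1, -1, -1]'

```text
time: 8.02
tool_pos: [650.3, 27.1, 135.5]
tcp_rot: [3.142, -0.0, -0.232]
contact_force: [0.6, 0.3, -2.1]
grip_width: 47.6
```

```bash
python3 w.py w5;python3 -c "
from h import *
o=bot.get_obs();print(o['time'],o['tool_pos'],o['tcp_rot'],o['contact_force'],o['grip_width'])"
```

```text
67.54432955418888 [650.29334784  27.11144382 135.49191297] 8.0667
8.0667 [650.28752822  27.12143926 135.43644943] [ 3.14152493e+00 -3.12466661e-04 -2.32092378e-01] [ 0.75190819 -0.26483526 -1.95308826] 47.421759280559286
```

View pics/w5.png

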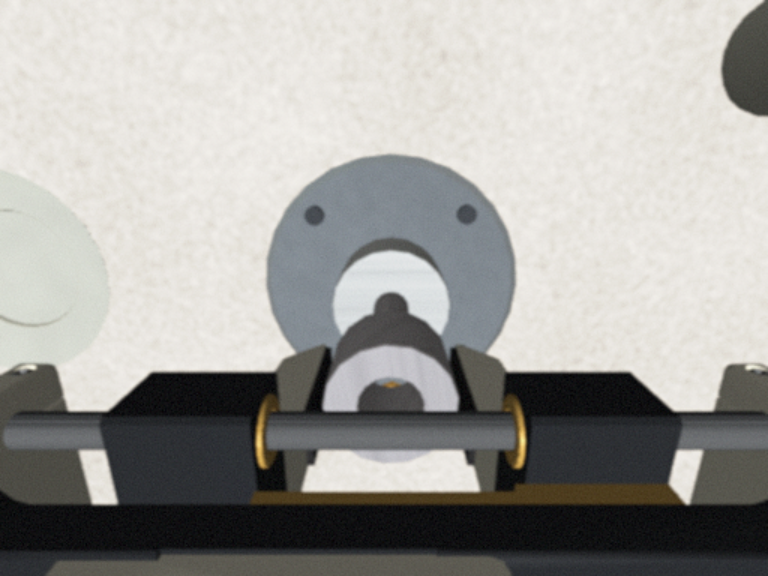

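The ring (391,400) sits directly above the spindle, whose shadowed side shows at (391,305), with the hub in the same column. I descend past the tip.

Emit:
servo_tool --angular '[[0, 0, 0], [0, 0, 0], [0, 0, 0], [0, 0, 0], [0, 0, 0], [0, 0, 0], [0, 0, 0], [0, 0, 0]]' --slide '[[0, 0, -3], [0, 0, -6], [0, 0, -9], [0, 0, -12], [0, 0, -15], [0, 0, -18], [0, 0, -20], [0, 0, -20]]' --grip '[-1, -1, -1, -1, -1, -1, -1, -1]'

```text
time: 8.73
tool_pos: [649.9, 27.1, 114.5]
tcp_rot: [3.141, 0.001, -0.232]
contact_force: [-0.3, -0.4, -2.4]
grip_width: 48.0
```

Emit:
servo_tool --angular '[[0, 0, 0], [0, 0, 0], [0, 0, 0], [0, 0, 0], [0, 0, 0], [0, 0, 0], [0, 0, 0], [0, 0, 0], [0, 0, 0], [0, 0, 0]]' --slide '[[0, 0, -3], [0, 0, -8], [0, 0, -13], [0, 0, -18], [0, 0, -23], [0, 0, -28], [0, 0, -33], [0, 0, -37], [0, 0, -40], [0, 0, -41]]' --grip '[-1, -1, -1, -1, -1, -1, -1, -1, -1, -1]'

```text
time: 9.57
tool_pos: [650.0, 27.1, 73.5]
tcp_rot: [3.141, 0.001, -0.232]
contact_force: [0.0, 0.8, -2.0]
grip_width: 47.4
```

Emit:
servo_tool --angular '[[0, 0, 0], [0, 0, 0], [0, 0, 0], [0, 0, 0], [0, 0, 0], [0, 0, 0], [0, 0, 0], [0, 0, 0], [0, 0, 0]]' --slide '[[0, 0, -1], [0, 0, -2], [0, 0, -3], [0, 0, -4], [0, 0, -5], [0, 0, -5.5], [0, 0, -6], [0, 0, -6], [0, 0, -6]]' --grip '[-1, -1, -1, -1, -1, -1, -1, -1, -1]'

```text
time: 10.32
tool_pos: [650.2, 27.1, 68.2]
tcp_rot: [3.142, -0.0, -0.232]
contact_force: [-0.1, 0.6, -2.9]
grip_width: 47.7
```

Emit:
servo_tool --angular '[[0, 0, 0], [0, 0, 0], [0, 0, 0]]' --slide '[[0, 0, -0.3], [0, 0, -0.5], [0, 0, -0.5]]' --grip '[-1, -1, -1]'

```text
time: 10.57
tool_pos: [650.3, 27.1, 68.3]
tcp_rot: [3.142, -0.0, -0.232]
contact_force: [-2.0, 0.4, 2.6]
grip_width: 47.6
```

The force went from −2.9 to +2.6 N at the expected height, so the ring is on the shoulder. I open gradually.

Emit:
servo_tool --angular '[[0, 0, 0], [0, 0, 0], [0, 0, 0], [0, 0, 0], [0, 0, 0], [0, 0, 0], [0, 0, 0]]' --slide '[[0, 0, 0], [0, 0, 0], [0, 0, 0], [0, 0, 0], [0, 0, 0], [0, 0, 0], [0, 0, 0]]' --grip '[0.1, 0.2, 0.35, 0.5, 0.6, 0.6, 0.6]'

```text
time: 11.15
tool_pos: [650.3, 27.1, 67.7]
tcp_rot: [3.142, -0.0, -0.232]
contact_force: [-0.9, 0.0, 0.3]
grip_width: 73.1
```

Emit:
servo_tool --angular '[[0, 0, 0], [0, 0, 0], [0, 0, 0], [0, 0, 0], [0, 0, 0], [0, 0, 0], [0, 0, 0], [0, 0, 0], [0, 0, 0], [0, 0, 0]]' --slide '[[0, 0, 5], [0, 0, 15], [0, 0, 32], [0, 0, 55], [0, 0, 80], [-5, 0, 105], [-18, 3, 128], [-32, 6, 145], [-42, 9, 155], [-44, 10, 157]]' --grip '[0.6, 0.6, 0.6, 1, 1, 1, 1, 1, 1, 1]'

```text
time: 11.98
tool_pos: [606.1, 37.5, 228.7]
tcp_rot: [-3.141, -0.005, -0.232]
contact_force: [0.5, -0.2, 1.0]
grip_width: 92.5
```

Emit:
servo_tool --angular '[[0, 0, 0], [0, 0, 0], [0, 0, 0], [0, 0, 0]]' --slide '[[0, 0, 0], [0, 0, 0], [0, 0, 0], [0, 0, 0]]' --grip '[1, 1, 1, 1]'

```text
time: 12.32
tool_pos: [606.3, 36.9, 223.6]
tcp_rot: [3.141, 0.002, -0.232]
contact_force: [0.1, -0.2, 0.6]
grip_width: 91.9
```

```bash
python3 w.py w6;python3 m.py w6; python3 -c "
from h import *
import pickle
o=bot.get_obs();print(o['time'],o['tool_pos'],o['tcp_rot'],o['contact_force'],o['grip_width'])
p,c=pickle.load(open('w6.pkl','rb')); W=cloud(c,p)
d=np.hypot(W[...,0]-650.8,W[...,1]-26.9); P=W[(d>13)&(d<22)&(W[...,2]>85)]
print(len(P),P.mean(0),np.percentile(P[:,2],[5,50,95])); A=np.c_[P[:,:2]-P[:,:2].mean(0),np.ones(len(P))];print(np.linalg.lstsq(A,P[:,2],rcond=None)[0])"
```

```text
67.54432955418888 [606.2930697   36.93788316 223.56236297] 12.3667
foot 10392 z 18.56 mean [661.8  24.   18.4] [650.9  26.5  84.6] [651.8  26.3  82.2]
hub 1082 z 60.49 mean [659.6  24.1  60.5] [650.5  26.5  34. ] [650.9  26.6  33.1]
spindle 334 z 117.18 mean [651.2  26.6 116.7] [650.8  26.8   9.8] [650.8  26.6   9.1]
nip 202 [584.   42.   73.9]
137 [582.1  42.3  75.9] [574.2  35.   73.1] [589.1  50.1  80. ]
coup 106
[ 494.7 -206.2  104.7] [ 494.3 -207.1    8. ] [ 451.1 -247.    59.6]
12.3667 [606.2567454   36.90990602 223.61966335] [ 3.14117781e+00  1.75032756e-03 -2.32381412e-01] [0.20277327 0.76417394 0.23541097] 92.04493181628915
8285 [635.8627643   30.42276732 294.05540027] [ 96.47795821 324.68712713 335.36712618]
[ -7.54230768   1.7817841  294.05540027]
```

View pics/w6.png

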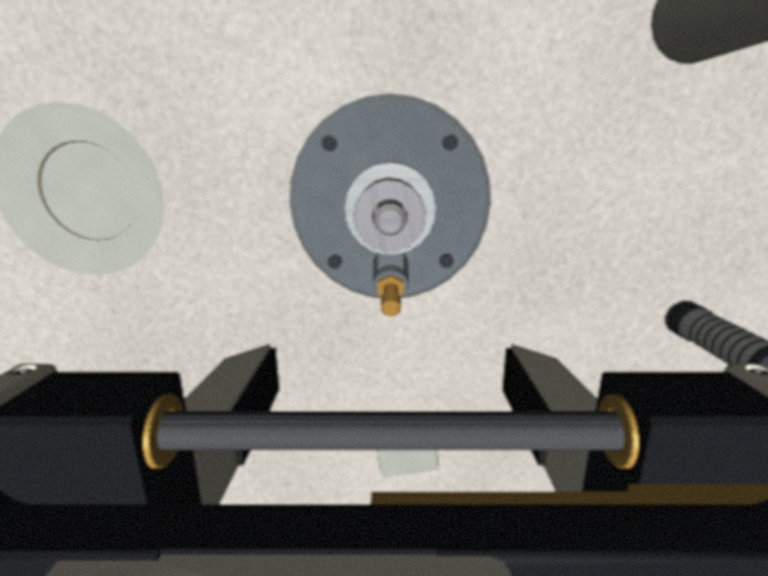

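```bash
cat > nip.py <<'E'
from h import *
import pickle,sys
from scipy.optimize import least_squares
for n in sys.argv[1:]:
    p,c=pickle.load(open(n+'.pkl','rb')); W=cloud(c,p); W[...,2]-=0.5
    d=np.hypot(W[...,0]-650.8,W[...,1]-26.9); P=W[(d>13)&(d<22)&(W[...,2]>88)&(W[...,2]<110)]
    if len(P)>50:
        A=np.c_[P[:,:2]-P[:,:2].mean(0),np.ones(len(P))];print('ring top',np.percentile(P[:,2],[5,50,95]),np.linalg.lstsq(A,P[:,2],rcond=None)[0])
    Q=W.reshape(-1,3); Q=Q[np.isfinite(Q[:,0])]
    a0=np.array([-.389*np.cos(-.232),-.389*np.sin(-.232),.921])
    def geo(s,Q):
        th=s[0]; e=np.array([np.cos(th),np.sin(th),0]); a=-e*np.sin(.4)+np.array([0,0,np.cos(.4)])
        tip=np.array([s[1],s[2],0])-73.7*e+[0,0,75.6]
        ax=(Q-tip)@a; r=np.linalg.norm(Q-tip-ax[:,None]*a,axis=1); return ax,r,tip,a
    ax,r,_,_=geo([-.232,650.8,26.8],Q); S=Q[(ax>-15)&(ax<2)&(r<13)]
    f=lambda s:(lambda g:np.where(g[0]>-2.5,g[0]*0,g[1]-8))(geo([s[0],650.8,26.8],S))
    s=least_squares(f,[-.232],loss='soft_l1'); ax,r,tip,a=geo([s.x[0],650.8,26.8],S); print(n,len(S),'yaw',s.x,np.degrees(s.x),'tip',tip.round(1),'axmax',np.percentile(ax,[90,98]).round(1),'res',np.std(s.fun))
E
python3 nip.py w1 w2 w4 w6
```

```text
w1 140 yaw [-0.22039515] [-12.62771166] tip [578.9  42.9  75.6] axmax [0.2 1.1] res 0.298800800972369
w2 617 yaw [-0.22249497] [-12.74802286] tip [578.9  43.1  75.6] axmax [0.7 1.4] res 0.32590343599625526
w4 119 yaw [-0.22445688] [-12.86043194] tip [578.9  43.2  75.6] axmax [-4.5 -3. ] res 0.39961083643170325
ring top [94.92030183 96.1383645  97.26264297] [1.21933001e-03 4.56874949e-03 9.61380324e+01]
w6 199 yaw [-0.22344909] [-12.80268995] tip [578.9  43.1  75.6] axmax [0.4 1. ] res 0.399952294152742
```

Emit:
servo_tool --angular '[[0, 0, 0.2], [0, 0, 0.5], [0, 0, 0.5], [0, 0, 0.5], [0, 0, 0.5], [0, 0, 0.5], [0, 0, 0.5], [0, 0, 0.5], [0, 0, 0.5], [0, 0, 0.5]]' --slide '[[-6, -13, 0], [-18, -38, 0], [-34, -71, 0], [-51, -107, 0], [-68, -143, 0], [-85, -178, 0], [-100, -210, -2], [-112, -235, -6], [-118, -248, -9], [-120.5, -252.7, -10]]' --grip '[1, 1, 1, 1, 1, 1, 1, 1, 1, 1]'

```text
time: 13.2
tool_pos: [484.5, -217.9, 213.8]
tcp_rot: [3.141, 0.002, -0.227]
contact_force: [-0.8, 0.5, 0.6]
grip_width: 92.1
```

Emit:
servo_tool --angular '[[0, 0, 0], [0, 0, 0], [0, 0, 0], [0, 0, 0]]' --slide '[[0, 0, 0], [0, 0, 0], [0, 0, 0], [0, 0, 0]]' --grip '[1, 1, 1, 1]'

```text
time: 13.53
tool_pos: [486.3, -214.5, 214.8]
tcp_rot: [-3.142, -0.0, -0.222]
contact_force: [-0.3, 0.4, 0.2]
grip_width: 91.8
```

```bash
python3 w.py w7
python3 - <<'E'
from h import *
import pickle
o=bot.get_obs();print(o['time'],o['tool_pos'],o['tcp_rot'])
p,c=pickle.load(open('w7.pkl','rb')); W=cloud(c,p)
m=(np.hypot(W[...,0]-485.7,W[...,1]+215.6)<25)&(W[...,2]>104)&(W[...,2]<113)
k=max(cv2.findContours(m.astype(np.uint8),0,1)[0],key=cv2.contourArea)[:,0]; P=W[k[:,1],k[:,0]]
print(m.sum(),np.median(W[m][:,2]),W[m].mean(0),cv2.minEnclosingCircle(P[:,:2].astype(np.float32)))
q=np.nanmin(np.where(m[...,None],W,np.nan),axis=(0,1)),np.nanmax(np.where(m[...,None],W,np.nan),axis=(0,1));print(q,(q[0]+q[1])/2)
E
```

```text
67.54432955418888 [ 486.34410522 -214.5415835   214.84102713] 13.5833
13.5833 [ 486.2878143  -214.6230728   214.86112434] [ 3.14154031e+00 -2.76398585e-04 -2.21721904e-01]
902 108.55162406496598 [ 484.40868629 -217.55476222  108.46639447] ((483.7462463378906, -217.3137969970703), 16.875394821166992)
(array([ 467.06660002, -233.995583  ,  104.07294359]), array([ 500.6214705 , -200.77619189,  110.40553537])) [ 483.84403526 -217.38588744  107.23923948]
```

View pics/w7.png

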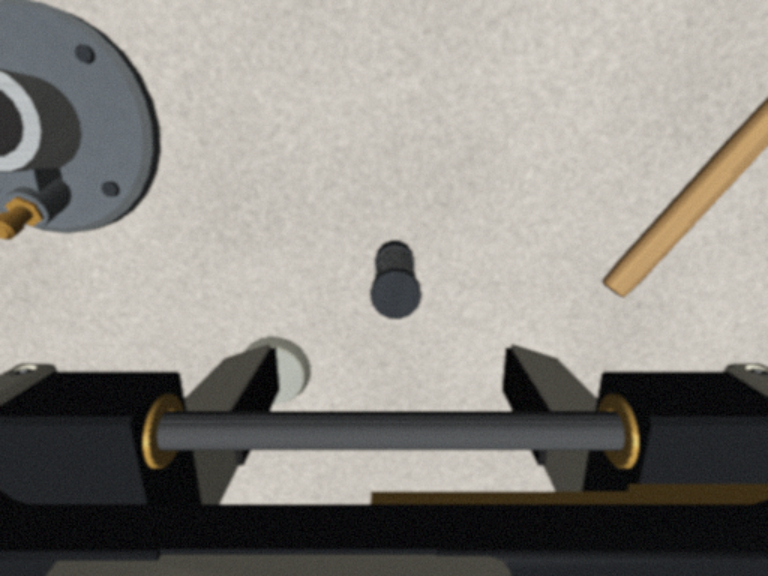

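Emit:
servo_tool --angular '[[0, 0, 0], [0, 0, 0], [0, 0, 0], [0, 0, 0], [0, 0, 0], [0, 0, 0], [0, 0, 0], [0, 0, 0], [0, 0, 0], [0, 0, 0]]' --slide '[[-1, -1, -12], [-1.9, -1.7, -35], [-1.9, -1.7, -62], [-1.9, -1.7, -90], [-1.9, -1.7, -115], [-1.9, -1.7, -136], [-1.9, -1.7, -151], [-1.9, -1.7, -160], [-1.9, -1.7, -164.5], [-1.9, -1.7, -165.7]]' --grip '[1, 1, 1, 1, 1, 1, 1, 1, 1, 1]'

```text
time: 14.42
tool_pos: [484.0, -216.9, 48.7]
tcp_rot: [-3.141, 0.0, -0.223]
contact_force: [0.2, -0.4, 0.3]
grip_width: 92.1
```

Emit:
servo_tool --angular '[[0, 0, 0], [0, 0, 0], [0, 0, 0], [0, 0, 0], [0, 0, 0], [0, 0, 0], [0, 0, 0], [0, 0, 0], [0, 0, 0], [0, 0, 0]]' --slide '[[0, 0, 0], [0, 0, 0], [0, 0, 0], [0, 0, 0], [0, 0, 0], [0, 0, 0], [0, 0, 0], [0, 0, 0], [0, 0, 0], [0, 0, 0]]' --grip '[1, 0.6, 0.2, -0.1, -0.2, -1, -1, -1, -1, -1]'

```text
time: 15.25
tool_pos: [483.8, -217.3, 49.0]
tcp_rot: [3.142, 0.0, -0.223]
contact_force: [0.1, 0.6, -0.6]
grip_width: 36.3
```

```bash
python3 w.py w8
python3 - <<'E'
from h import *
import pickle
o=bot.get_obs();print(o['time'],o['tool_pos'],o['tcp_rot'],o['grip_width'])
p,c=pickle.load(open('w8.pkl','rb')); W=cloud(c,p)
Q=(W-p[1])@p[0]
m=(np.hypot(Q[...,0],Q[...,1])<20)&(W[...,2]>104)&(W[...,2]<113)
k=max(cv2.findContours(m.astype(np.uint8),0,1)[0],key=cv2.contourArea)[:,0]; P=Q[k[:,1],k[:,0]]
print(m.sum(),np.median(W[m][:,2]),P.min(0),P.max(0))
E
```

```text
67.54432955418888 [ 483.8013344  -217.28052931   49.02307522] 15.3
15.3 [ 483.80684081 -217.30458668   49.01720308] [ 3.14150703e+00  5.92770061e-05 -2.23450552e-01] 32.43568932468265
2139 108.57893820118055 [ -7.59242455 -17.14282943 -60.91552296] [  8.08986285  16.5979935  -55.02355166]
```

View pics/w8.png

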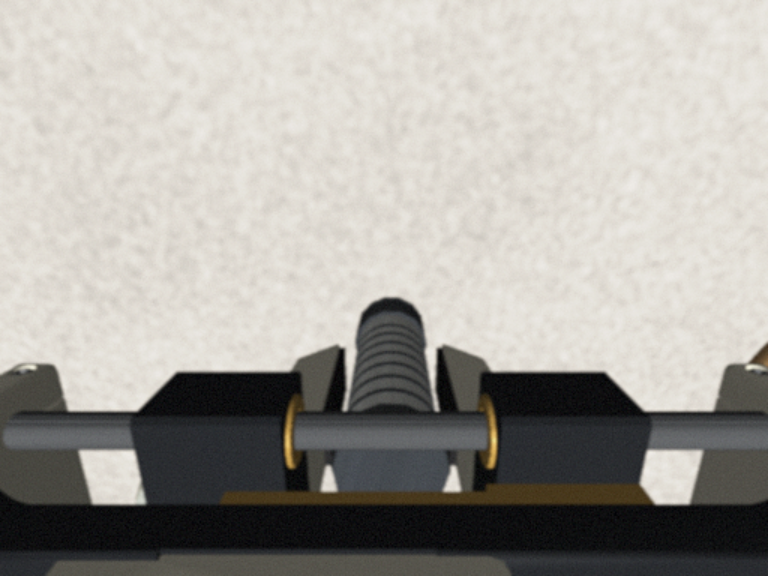

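The coupler stands between the pads at (390,360), and the fingers are still closing (32.4 mm). I let them finish.

Emit:
servo_tool --angular '[[0, 0, 0], [0, 0, 0], [0, 0, 0], [0, 0, 0], [0, 0, 0]]' --slide '[[0, 0, 0], [0, 0, 0], [0, 0, 0], [0, 0, 0], [0, 0, 0]]' --grip '[-1, -1, -1, -1, -1]'

```text
time: 15.72
tool_pos: [483.8, -217.3, 49.0]
tcp_rot: [3.142, 0.0, -0.223]
contact_force: [-0.3, -1.0, -0.3]
grip_width: 29.7
```

```bash
python3 w.py w9
python3 - <<'E'
from h import *
import pickle
from scipy.optimize import least_squares
o=bot.get_obs();print(o['time'],o['tool_pos'],o['tcp_rot'],o['grip_width'])
p,c=pickle.load(open('w9.pkl','rb')); W=cloud(c,p); Q=(W-p[1])@p[0]
m=(abs(Q[...,0]-8)<14)&(abs(Q[...,1])<14)&(W[...,2]>28)&(W[...,2]<95); P=Q[m]; P=P[P[:,0]>4]
f=lambda s:np.hypot(P[:,0]-s[0]-s[1]*P[:,2]/50,P[:,1]-s[2]-s[3]*P[:,2]/50)-14.8
s=least_squares(f,[0,0,0,0],loss='soft_l1');print(len(P),s.x,np.std(s.fun))
# front edge per height
for z in range(0,100,12):
    k=(W[...,2]>z)&(W[...,2]<z+12)&(abs(Q[...,1])<20)&(Q[...,0]>5)&(Q[...,0]<25); print(z,k.sum(),np.percentile(Q[k][:,0],98).round(1) if k.sum() else 0)
E
```

```text
67.54432955418888 [ 483.8124553  -217.28824119   49.00272257] 15.7667
15.7667 [ 483.82118953 -217.28527834   49.02168533] [ 3.14149922e+00  1.72226363e-05 -2.23401273e-01] 29.316207947323484
2537 [-0.12990793 -0.0024959  -0.14968404  0.10670724] 0.2775748009472982
0 949 24.5
12 369 16.4
24 233 14.8
36 337 15.0
48 551 14.9
60 688 15.0
72 936 14.9
84 1005 14.9
96 242 16.7
```

Emit:
servo_tool --angular '[[0, 0, 0], [0, 0, 0], [0, 0, 0], [0, 0, 0], [0, 0, 0], [0, 0, 0], [0, 0, 0], [0, 0, 0], [0, 0, 0], [0, 0, 0]]' --slide '[[0, 0, 3], [0, 0, 12], [0, 0, 27], [0, 0, 46], [0, 0, 67], [0, 0, 88], [0, 0, 108], [0, 0, 124], [0, 0, 135], [0, 0, 140]]' --grip '[-1, -1, -1, -1, -1, -1, -1, -1, -1, -1]'

```text
time: 16.6
tool_pos: [484.3, -217.5, 191.4]
tcp_rot: [3.14, -0.003, -0.223]
contact_force: [-0.1, -0.3, -2.8]
grip_width: 30.0
```

Emit:
servo_tool --angular '[[0, 0, 0], [-0.5, -2.2, 0], [-1.2, -5.3, 0], [-2, -8.8, 0], [-2.8, -12.3, 0], [-3.5, -15.4, 0], [-4.2, -18.4, 0], [-4.7, -20.7, 0], [-5, -22, 0], [-5.08, -22.35, 0]]' --slide '[[3, 12, 0], [9, 36, 0], [18, 72, 0], [27, 108, 0], [37, 147, 0], [46, 183, 0], [54, 216, 0], [61, 243, 0], [65.5, 261, 0], [67, 266.8, 0]]' --grip '[-1, -1, -1, -1, -1, -1, -1, -1, -1, -1]'

```text
time: 17.43
tool_pos: [549.3, 53.1, 187.8]
tcp_rot: [-3.141, -0.398, -0.22]
contact_force: [-0.3, 0.6, -2.4]
grip_width: 29.4
```

Emit:
servo_tool --angular '[[0, 0, 0], [0, 0, 0], [0, 0, 0], [0, 0, 0], [0, 0, 0], [0, 0, 0]]' --slide '[[0, 0, 0], [0, 0, 0], [0, 0, 0], [0, 0, 0], [0, 0, 0], [0, 0, 0]]' --grip '[-1, -1, -1, -1, -1, -1]'

```text
time: 17.93
tool_pos: [550.9, 48.6, 189.1]
tcp_rot: [3.141, -0.4, -0.225]
contact_force: [0.5, 0.1, -2.4]
grip_width: 29.5
```

```bash
python3 w.py w10; python3 nip.py w10
python3 - <<'E'
from h import *
import pickle
from scipy.optimize import least_squares
o=bot.get_obs();print(o['time'],o['tool_pos'],o['tcp_rot'],o['grip_width'],o['contact_force'])
p,c=pickle.load(open('w10.pkl','rb')); print('tool z',p[0][:,2],'want',.3797,-.0863,-.9211); W=cloud(c,p); Q=(W-p[1])@p[0]
m=(abs(Q[...,0]-8)<14)&(abs(Q[...,1])<14)&(Q[...,2]>-46)&(Q[...,2]<21); P=Q[m]; P=P[P[:,0]>4]
f=lambda s:np.hypot(P[:,0]-s[0]-s[1]*P[:,2]/50,P[:,1]-s[2]-s[3]*P[:,2]/50)-14.8
s=least_squares(f,[0,0,0,0],loss='soft_l1');print(len(P),s.x,np.std(s.fun))
E
```

```text
67.54432955418888 [550.89328314  48.58423051 189.05056828] 17.9833
ring top [95.03921521 96.18288748 97.30613595] [2.08118313e-03 1.92061654e-04 9.61801668e+01]
17.9833 [550.87210712  48.76925703 189.05039424] [ 3.14145777 -0.39990913 -0.2246653 ] 29.453737845458118 [ 0.83610013  0.60469385 -1.5958636 ]
tool z [ 0.37945053 -0.08696999 -0.92111536] want 0.3797 -0.0863 -0.9211
2550 [ 0.00342831 -0.00133363 -0.09108647  0.09393619] 0.27836751271342824Traceback (most recent call last):
  File "nip.py", line 17, in <module>
    s=least_squares(f,[-.232],loss='soft_l1'); ax,r,tip,a=geo([s.x[0],650.8,26.8],S); print(n,len(S),'yaw',s.x,np.degrees(s.x),'tip',tip.round(1),'axmax',np.percentile(ax,[90,98]).round(1),'res',np.std(s.fun))
                                                                                                                                                          ~~~~~~~~~~~~~^^^^^^^^^^^^
    return _quantile_unchecked(
        a, q, axis, out, overwrite_input, method, keepdims, weights)
    return _ureduce(a,
                    func=_quantile_ureduce_func,
    ...<5 lines>...
                    overwrite_input=overwrite_input,
                    method=method)
    r = func(a, **kwargs)
    result = _quantile(arr,
                       quantiles=q,
    ...<2 lines>...
                       out=out,
                       weights=wgt)
    slices_having_nans = np.isnan(arr[-1, ...])
                                  ~~~^^^^^^^^^
IndexError: index -1 is out of bounds for axis 0 with size 0
```

View pics/w10.png

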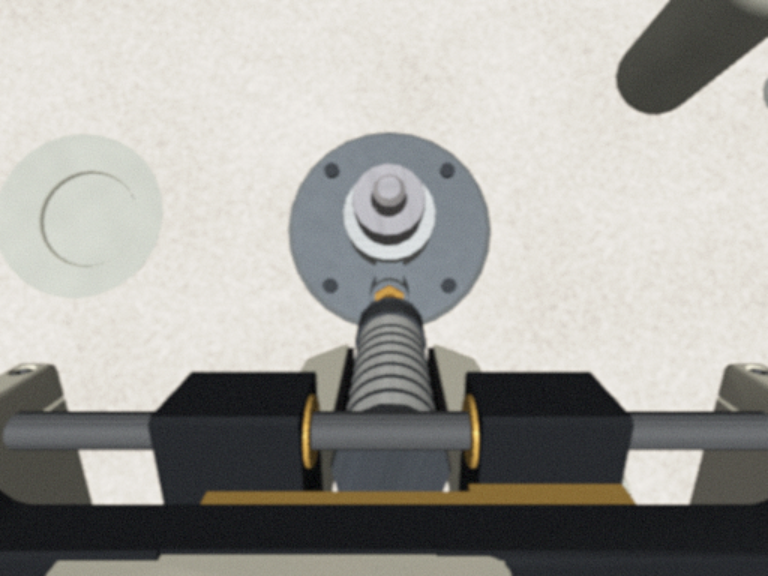

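The tilted coupler (390,350) lines up with the boss and brass hex at (389,290) and the spindle at (388,190). I check for tilt-dependent camera bias.

```bash
python3 m.py w10 2>/dev/null; python3 -c "
from h import *
print(bot.get_obs()['tool_pos'])
from pickle import load
c=load(open('scene0.pkl','rb'))
W=cloud(c)
m=(np.hypot(W[...,0]-582,W[...,1]-43)<25)&(W[...,2]>60)&(W[...,2]<82);P=W[m];print(len(P),P.mean(0),P[P[:,2]>73].mean(0))"
```

```text
foot 9108 z 18.58 mean [651.6  26.1  18.4] [650.7  26.4  84.7] [651.3  26.2  81.7]
hub 954 z 60.53 mean [636.5  29.2  60.5] [650.2  26.5  33.7] [650.4  26.6  32.1]
spindle 342 z 117.21 mean [649.5  26.9 116.7] [650.4  26.5   9.9] [650.3  26.7   9.1]
nip 0 [nan nan nan]
[550.87210712  48.76925703 189.05039424]
37 [585.71451915  43.38764806  71.45800832] [583.32814316  43.29827087  75.88607014]
```

Emit:
servo_tool --angular '[[0, 0, 0], [0, 0, 0], [0, 0, 0], [0, 0, 0], [0, 0, 0], [0, 0, 0], [0, 0, 0], [0, 0, 0], [0, 0, 0], [0, 0, 0]]' --slide '[[0, 0, -4], [0, 0, -12], [0, 0, -22], [0, 0, -32], [0, 0, -39], [-0.2, -0.1, -43], [-0.2, -0.1, -45], [-0.2, -0.1, -45.2], [-0.2, -0.1, -45.2], [-0.2, -0.1, -45.2]]' --grip '[-1, -1, -1, -1, -1, -1, -1, -1, -1, -1]'

```text
time: 18.82
tool_pos: [551.0, 49.4, 144.3]
tcp_rot: [-3.141, -0.401, -0.223]
contact_force: [-0.6, 1.4, -2.3]
grip_width: 29.4
```

Emit:
servo_tool --angular '[[0, 0, 0], [0, 0, 0], [0, 0, 0], [0, 0, 0], [0, 0, 0], [0, 0, 0], [0, 0, 0], [0, 0, 0], [0, 0, 0], [0, 0, 0]]' --slide '[[0, 0, 0], [0, 0, 0], [1.1, -0.3, -2.8], [2.7, -0.6, -6.5], [4.2, -0.9, -10.1], [5.7, -1.3, -13.8], [7.2, -1.6, -17.5], [8.0, -1.8, -19.3], [8.4, -1.9, -20.3], [8.4, -1.9, -20.3]]' --grip '[-1, -1, -1, -1, -1, -1, -1, -1, -1, -1]'

```text
time: 19.65
tool_pos: [559.0, 47.5, 123.2]
tcp_rot: [3.141, -0.399, -0.223]
contact_force: [0.2, 0.3, -3.1]
grip_width: 29.9
```

```bash
python3 w.py w11
python3 - <<'E'
from h import *
o=bot.get_obs();print(o['time'],o['tool_pos'],o['tcp_rot'],o['contact_force'])
c=bot.capture('scene'); cv2.imwrite('pics/s11.png',cv2.resize(c['img'][130:280,180:380],(800,600),interpolation=2))
E
```

```text
67.54432955418888 [558.99055578  47.48446669 123.16189325] 19.7
19.7 [559.00953111  47.49814943 123.39281705] [ 3.14141176 -0.3997594  -0.22341797] [-0.30035523  0.92580756 -2.08288454]
```

View pics/w11.png

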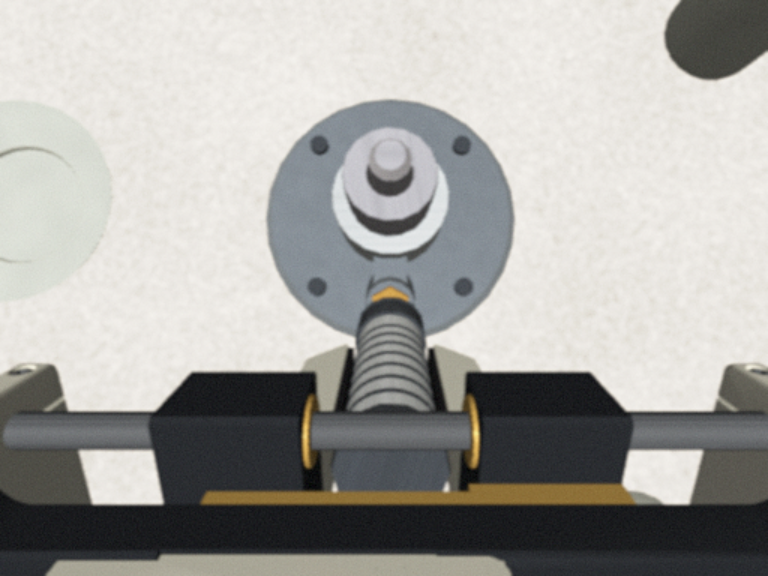

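View pics/s11.png

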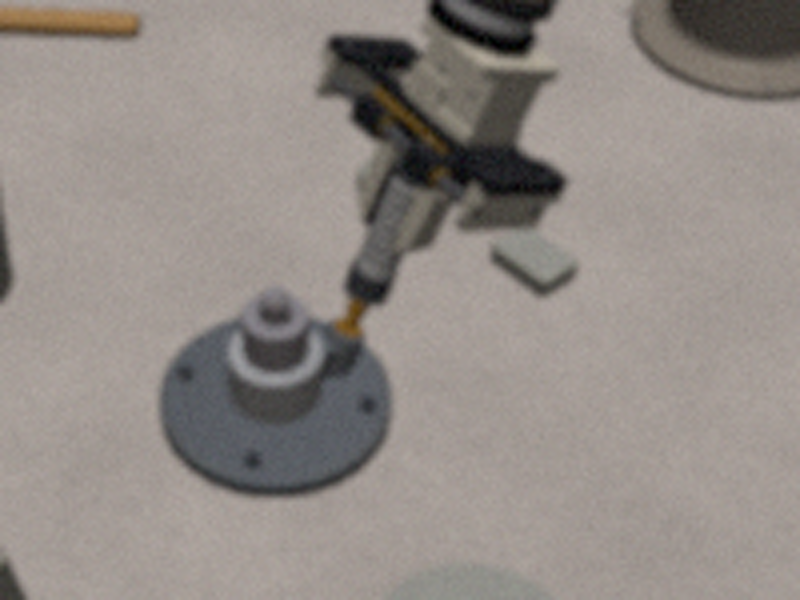

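The coupler at (370,280) is collinear with the nipple (350,315) in the enlarged scene crop. I insert slowly along the axis.

Emit:
servo_tool --angular '[[0, 0, 0], [0, 0, 0], [0, 0, 0], [0, 0, 0], [0, 0, 0], [0, 0, 0], [0, 0, 0], [0, 0, 0]]' --slide '[[0.8, -0.2, -1.8], [1.5, -0.3, -3.7], [2.3, -0.5, -5.5], [3.0, -0.7, -7.4], [3.8, -0.9, -9.2], [4.6, -1.0, -11.1], [4.6, -1.0, -11.1], [4.6, -1.0, -11.1]]' --grip '[-1, -1, -1, -1, -1, -1, -1, -1]'

```text
time: 20.42
tool_pos: [563.6, 46.5, 112.2]
tcp_rot: [3.141, -0.4, -0.223]
contact_force: [-0.5, -1.2, -2.6]
grip_width: 29.3
```

Emit:
servo_tool --angular '[[0, 0, 0], [0, 0, 0], [0, 0, 0], [0, 0, 0], [0, 0, 0], [0, 0, 0]]' --slide '[[0.8, -0.2, -1.8], [1.5, -0.3, -3.7], [2.3, -0.5, -5.5], [2.7, -0.6, -6.4], [3.0, -0.7, -7.4], [3.0, -0.7, -7.4]]' --grip '[-1, -1, -1, -1, -1, -1]'

```text
time: 20.92
tool_pos: [566.6, 45.9, 105.6]
tcp_rot: [3.141, -0.401, -0.223]
contact_force: [-6.2, 1.7, 6.9]
grip_width: 29.3
```

Emit:
servo_tool --angular '[[0, 0, 0], [0, 0, 0], [0, 0, 0], [0, 0, 0], [0, 0, 0], [0, 0, 0]]' --slide '[[0.4, -0.1, -0.9], [0.8, -0.2, -1.8], [1.1, -0.3, -2.8], [1.5, -0.3, -3.7], [1.5, -0.3, -3.7], [1.5, -0.3, -3.7]]' --grip '[-1, -1, -1, -1, -1, -1]'

```text
time: 21.42
tool_pos: [568.2, 45.5, 101.7]
tcp_rot: [3.142, -0.4, -0.223]
contact_force: [-4.5, 0.8, 4.5]
grip_width: 29.8
```

Emit:
servo_tool --angular '[[0, 0, 0], [0, 0, 0], [0, 0, 0], [0, 0, 0], [0, 0, 0], [0, 0, 0]]' --slide '[[0.4, -0.1, -0.9], [0.8, -0.2, -1.8], [1.1, -0.3, -2.8], [1.5, -0.3, -3.7], [1.5, -0.3, -3.7], [1.5, -0.3, -3.7]]' --grip '[-1, -1, -1, -1, -1, -1]'

```text
time: 21.92
tool_pos: [569.8, 45.1, 97.5]
tcp_rot: [3.141, -0.4, -0.223]
contact_force: [-0.7, -0.5, 1.9]
grip_width: 29.5
```

Emit:
servo_tool --angular '[[0, 0, 0], [0, 0, 0], [0, 0, 0]]' --slide '[[0.2, -0.1, -0.5], [0.4, -0.1, -0.9], [0.4, -0.1, -0.9]]' --grip '[-1, -1, -1]'

```text
time: 22.17
tool_pos: [570.1, 45.1, 97.1]
tcp_rot: [3.141, -0.4, -0.223]
contact_force: [-3.3, 0.3, 5.6]
grip_width: 29.7
```

Emit:
servo_tool --angular '[[0, 0, 0], [0, 0, 0], [0, 0, 0], [0, 0, 0]]' --slide '[[0.1, 0, -0.2], [0.2, 0, -0.4], [0.2, 0, -0.4], [0.2, 0, -0.4]]' --grip '[-1, -1, -1, -1]'

```text
time: 22.5
tool_pos: [570.1, 45.1, 97.1]
tcp_rot: [3.141, -0.401, -0.223]
contact_force: [-6.8, -0.0, 9.4]
grip_width: 29.6
```

```bash
python3 w.py w12
python3 - <<'E'
from h import *
import pickle
o=bot.get_obs();print(o['time'],o['tool_pos'],o['tcp_rot'],o['contact_force'],o['grip_width'])
c=bot.capture('scene'); cv2.imwrite('pics/s12.png',cv2.resize(c['img'][130:280,180:380],(800,600),interpolation=2))
c=bot.capture('top'); cv2.imwrite('pics/t12.png',c['img'])
o=bot.get_obs();print(o['time'],o['tool_pos'],o['contact_force'])
from scipy.optimize import least_squares
p,c=pickle.load(open('w12.pkl','rb')); W=cloud(c,p); Q=(W-p[1])@p[0]
m=(abs(Q[...,0]-8)<14)&(abs(Q[...,1])<14)&(Q[...,2]>-46)&(Q[...,2]<21); P=Q[m]; P=P[P[:,0]>4]
f=lambda s:np.hypot(P[:,0]-s[0]-s[1]*P[:,2]/50,P[:,1]-s[2]-s[3]*P[:,2]/50)-14.8
s=least_squares(f,[0,0,0,0],loss='soft_l1');print(len(P),s.x,np.std(s.fun))
# barrel/nose step axial location in tool z
for n in ['w10','w12']:
    p,c=pickle.load(open(n+'.pkl','rb')); Q=(cloud(c,p)-p[1])@p[0]
    k=(abs(Q[...,1])<4)&(Q[...,0]>13)&(Q[...,0]<19)&(Q[...,2]>15)&(Q[...,2]<60); q=Q[k]; print(n,[(z,q[abs(q[:,2]-z)<1][:,0].mean().round(1)) for z in range(16,50,2) if (abs(q[:,2]-z)<1).any()])
E
python3 nip.py w12 2>/dev/null|head -1
```

```text
67.54432955418888 [570.12170926  45.10665696  97.07373048] 22.55
22.55 [570.09502002  45.10356589  97.05683922] [ 3.14139391 -0.40057062 -0.22337585] [-6.79569986  0.61779907  9.75697349] 29.823487305001233
22.65 [570.11195118  45.09737181  97.05582213] [-7.08954207 -0.83173008  9.13092532]
2544 [-0.05152927 -0.07447379 -0.0482217   0.14704075] 0.271149719267985
w10 [(16, np.float64(14.5)), (18, np.float64(14.5)), (20, np.float64(14.6)), (22, np.float64(14.4)), (24, np.float64(14.5)), (26, np.float64(15.2)), (28, np.float64(15.6)), (30, np.float64(16.2)), (32, np.float64(16.2)), (34, np.float64(16.3)), (36, np.float64(16.2)), (38, np.float64(16.3)), (40, np.float64(16.3)), (42, np.float64(16.5)), (44, np.float64(16.1)), (46, np.float64(16.1)), (48, np.float64(16.2))]
w12 [(16, np.float64(14.5)), (18, np.float64(14.5)), (20, np.float64(14.5)), (22, np.float64(14.3)), (24, np.float64(14.4)), (26, np.float64(15.1)), (28, np.float64(15.5)), (30, np.float64(16.0)), (32, np.float64(16.2)), (34, np.float64(16.2)), (36, np.float64(16.1)), (38, np.float64(16.2)), (40, np.float64(16.2)), (42, np.float64(16.2)), (44, np.float64(16.1)), (46, np.float64(15.8)), (48, np.float64(16.3))]
ring top [95.13304402 96.1315257  97.17404992] [ 1.01056183e-03 -1.36473887e-03  9.61406558e+01]
```

View pics/s12.png

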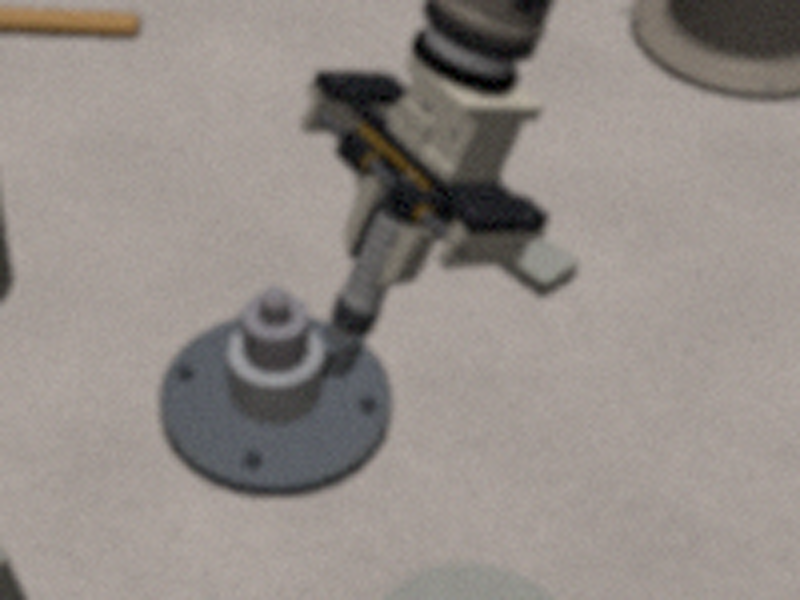

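View pics/w12.png

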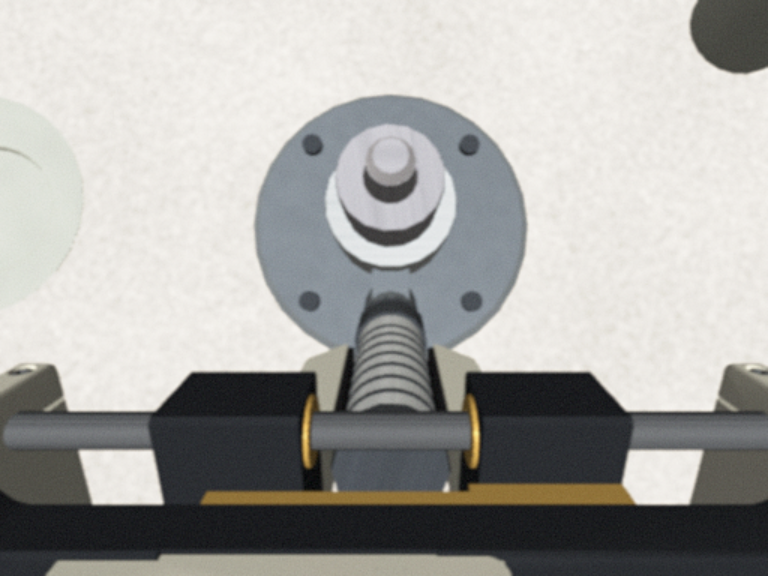

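View pics/t12.png

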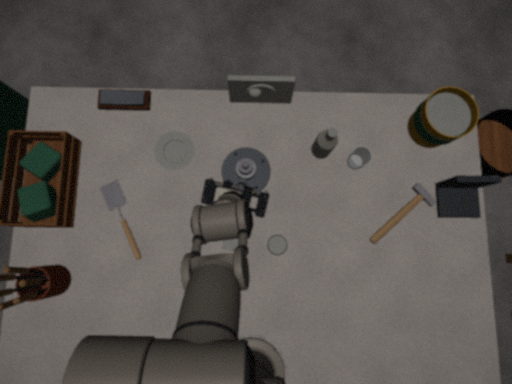

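The coupler nose is down over the boss ((350,310) in the scene crop, no brass showing). The coupler has not slipped in the grip, the push is a steady ~13 N at the hard stop, and the ring lies flat. The other objects are where they were, so I hand the job in.

Run:
```python
from h import *
print(bot.close_job())
```

```text
the job is handed in; nothing more can be done
None
```

The spacer ring is on the shoulder and released, and the coupler is pressed on the nipple and still gripped. I handed the job in at about 22.7 s; it reports no verdict.

**Ring:** I lowered it over the spindle in small steps. It showed no contact until the force changed from −2.9 to +2.6 N at the seating height, and then I opened the gripper gradually. Its top measured 96.1 mm above the table against the expected 96, with no measurable tilt. A later wrist picture gave the same result.

**Coupler:** I tilted it to the nipple's axis (0.40 rad, turned −12.8°) and pushed along that axis. The push was about 11 N at first contact and fell to about 8 N at about 5 mm, which matches the snap. It then rose as the nipple reached its hard stop, with about 9.8 mm of travel worked out from the tool pose. It was still held with about 13 N of push, and the coupler had not slipped in the grip.

**Other things:** The last top picture shows the visible bystander objects in their original places. The arm hid the plaster block there, but the scene picture showed it unmoved.

**Checks that disagreed slightly:** The fixed cameras differed from each other by up to about 4–6 mm, so I relied on the wrist camera, which repeated to within about 0.5 mm. A sideways force of about 2 N remains on the coupler. The automatic nipple fit failed once the coupler hid the nipple from the camera. The final push depth therefore comes from tool travel and force, not from seeing the nipple.

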